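# Restock the gravity-feed saffron dispenser

## Robot

A 6-joint arm with a two-finger parallel gripper is mounted at the origin on the work surface. World frame = base frame: x ahead of the robot, y to its left, z up, the work surface at z = 0. Lengths are in m, angles in rad, forces in N, time in s.
With the tool pointing down it reaches from about 0.3 to 0.875 m from the base axis. Payload 6.4 kg.
Tool frame: the origin (TCP) lies midway between the tips of the shut fingers; the grasp point (between the pads) lies 19 mm behind it (manip.hold_point_z is the distance from the TCP to the grasp point, in m); z points along the fingers, y is the direction in which the jaws open and shut (so a half turn about z gives the same grasp; the last joint's range is limited). The gripper opens to 85 mm and grips with 20 to 120 N. Pads are 22 mm wide; open, the fingers measure 114 mm over their backs; the gripper's body (76 mm by 85 mm) begins 54 mm behind the grasp point. The pads swing forward as they close: fully open they stand 13 mm farther back than shut.
Start: joints at [1.132, 0.181, 1.607, -0, 1.354, -0.206], TCP at [0.133, 0.56, 0.231] pointing down, gripper open.
Joint ranges: [-2.99, 2.99], [-0.89, 2.07], [0.3, 2.58], [-1.14, 4.28], [0, 2.63], [-3.12, 3.12]. Speed limits (rad/s): [2.57, 2.57, 3.01, 3.14, 3.14, 3.14].

## Interface

Orientations are given as [roll, pitch, yaw] about the fixed x, y, z axes, in that order (R = Rz(yaw) Ry(pitch) Rx(roll)).
In Python, from bench import monitor, eyes, manip gives the robot as it stands.
- The arm moves only by the tool move_arm, never from a script. Its argument "series" is text: rows parted by semicolons, each of 5 numbers parted by spaces: the shift along the tool's x, y, z in m, then the turn about the tool's z in rad, then the finger opening in m, from 0 to 0.0854. A call has exactly 8 rows; each row is the pose to reach, as a shift and turn from the pose commanded when the call began, along the tool's axes at that moment; what a row does not reach only later rows make up. A row lasts 1/10 s, in which the tool goes at most 50 mm and 8.59 degrees, less where a joint would pass 70% of its speed; a pose out of reach is approached as far as the arm can. A call with a gripper value outside its range is refused whole. The fingers move at their own pace and stop on an object; "force" is the grip in N (left out, the last holds). Time passes only in rows, so rows that repeat a pose let the fingers close, or fill a call up. It gives the time, the measured TCP pose, the force and the opening at its end, in the units of the state.
- monitor.get_obs(): the state, without advancing time (a new reading comes with each control period).
- eyes.snapshot(name): name is "scene" or "top"; returns (picture, depth): 480x640x3 uint8, red, green, blue; 480x640 float32, m along the optical axis (not along the pixel's ray), 0 where there is no reading.
- eyes.camera_info(name): a dict with "intrinsics" (3x3 intrinsics, pixels), "dist_coeffs" ([k1, k2, p1, p2, k3] as OpenCV has them; the pictures are not rectified), "extrinsics" (4x4, takes a point from world to camera coordinates). Camera axes: x right, y up, looking along -z (the intrinsics and any distortion apply to the point x, -y, -z); pixel columns grow to the right and rows downward; lengths in m; the calibration is good to about 2 mm. A picture is of the moment at which its call begins. camera_info takes no time and is no camera call.
- manip.close_job(): hands the job in, once; it reports no verdict.
The state is a dict: "clock": time; "joint_positions": joint angles; "dq": joint speeds; "joint_torque": joint torques, N m; "tcp_pos": TCP position; "tcp_rot": TCP orientation; "contact_force": force on the tool from outside, world axes, zero at the start; "moment": the same for the moment, N m; "width": finger opening in m.
Only numpy, scipy, OpenCV 4.12 (cv2) and the standard library are available. Lean on these libraries where they do the work, as an engineer would, in place of code of your own. Each camera call takes 0.05 s, during which the arm holds its last target. There are 200 camera calls.

## Task

Restock the sloped tin dispenser: put the loose small round tin in the lane whose front tin is round, and the loose square tin in the lane whose front tin is square, in either order. Set each tin down flat on the open upper part of its lane before you let go of it, so that it slides down under the clear hood by itself and stops against the tin in front. Leave the tins and jar already in the dispenser at the front stop and everything else on the counter where it stands.

Things in the scene. Friction and masses are not known exactly. Their poses are not given: they have to be found in the camera images.
- rack: Fixed gravity-feed counter dispenser: grey sheet-metal stand, 300 long x 202 wide, carrying a white sloping deck. Its high open end (deck surface 142 mm above the counter) is towards the robot, its low end with the front stop (surface 30 mm up) away from it. Origin: centre of its foot on the counter; x level, towards the low end; y across the lanes; z up.
- deck: The slippery deck, tilted 22 degrees (friction 0.2 to 0.3: tins slide). Origin: on its surface at the inner face of the front stop, mid-width; x down the slope, y across, z square to the surface. It runs from x = 0 up to x = -0.300. Three lanes, centres at y = -0.066, 0, +0.066, each 62 mm wide between rails 10 mm high, full length. Front stop 13 mm high. A tin that is home has its centre near x = -0.081.
- hood_edge (a point): Middle of the upper edge of the clear hood that bridges all lanes (deck x = -0.066 to -0.164; underside 54, top 57 mm above the deck). Its clear side cheeks, just outside the outer rails, reach up the slope to deck x = -0.170. Further up, the deck is open: nothing there stands higher than the 10 mm rails. Axes as the deck's.
- new_round: Small round steel tin to be restocked, standing on the counter: diameter 54, height 32, about 70 g. Origin: centre of its underside; z up its axis.
- new_square: Square steel tin to be restocked, standing on the counter: 54 x 54, height 32, about 80 g. Origin: centre of its underside; x and y square to its side faces, z up.
- front_round: Round tin like the loose one, already at the front stop of one lane (which lane varies). Origin: centre of its underside.
- front_square: Square tin like the loose one, already at the front stop of another lane. Origin: centre of its underside.
- front_jar: Amber glass jar with a black lid (38 wide), diameter 54, height 42, at the front stop of the remaining lane; nothing goes behind it. Origin: centre of its underside.
- big_tin: Bystander: large round steel tin, diameter 84, height 46, too wide for any lane. Origin: centre of its underside.
- marker: Bystander: marker pen lying on the counter, 130 long, 13 thick. Origin: middle of its underside, x along it.
- stapler: Bystander: stapler 125 x 34 x 46 high. Origin: middle of its underside, x along it.
- calculator: Bystander: desk calculator 150 x 105 x 21 high. Origin: middle of its underside.
- bottle: Bystander: standing water bottle, diameter 64, height 165. Origin: centre of its underside.

How it is judged:
By the outcome, as a careful person would: the job done as asked, in the order asked, and still so for the second after the job is handed in, with the robot touching nothing.
It also fails if it takes over 66 s, if anything falls off the work surface, if the arm or the gripper's body presses on something with over 40 N, if the wrist force passes 120 N, or if a joint passes its speed limit or range.

## Working session

There is one attempt and no reset: what is moved stays moved. The work goes in short steps, Python scripts to look and compute and a tool call to move; the robot and the scene stay as the last step left them, time stands still between calls to the robot, and variables do not carry over. Pictures are saved under pics/ and viewed, about 8 in all and at most 12, crops included, and the job is handed in when it is done.

Besides the shell and the picture viewer there is one more tool, called as name(argument=value, ...), one argument or row to a line, values as JSON. move_arm: Moves the arm, as the interface text tells. Its arguments: {"type":"object","properties":{"series":{"type":"string"},"force":{"type":"number"}},"required":["series"]}

```bash
mkdir -p pics
python3 - <<'E'
from bench import monitor, eyes, manip
import cv2,numpy as np
o=monitor.get_obs(); print({k:np.round(v,4) for k,v in o.items()}, manip.hold_point_z)
for n in("scene","top"):
    p,d=eyes.snapshot(n); cv2.imwrite(f"pics/{n}0.png",p[:,:,::-1]); np.savez(f"pics/{n}0.npz",p=p,d=d)
    c=eyes.camera_info(n); print(n,{k:np.round(v,4).tolist() for k,v in c.items()})
E
```

```text
{'clock': np.float64(0.0), 'joint_positions': array([ 1.1317,  0.1815,  1.608 ,  0.    ,  1.3538, -0.2063]), 'dq': array([-0.0009, -0.0022,  0.0017, -0.0004,  0.0001, -0.0005]), 'joint_torque': array([-1.90000e-03, -4.44875e+01, -3.51332e+01, -3.00000e-04,
        9.00000e-03, -0.00000e+00]), 'tcp_pos': array([0.1324, 0.559 , 0.2304]), 'tcp_rot': array([-3.1399e+00, -4.0000e-04,  2.9088e+00]), 'contact_force': array([-0.1848, -0.5552,  0.5444]), 'moment': array([-0.0482,  0.035 , -0.0051]), 'width': np.float64(0.0852)} 0.0187
scene {'intrinsics': [[499.4202, 0.0, 319.0394], [0.0, 499.4202, 243.4209], [0.0, 0.0, 1.0]], 'dist_coeffs': [-0.0851, 0.0, 0.0, 0.0, 0.0], 'extrinsics': [[0.6692, 0.7429, -0.015, -0.4244], [-0.5346, 0.4954, 0.6847, 0.2142], [0.5161, -0.4502, 0.7287, -1.4432], [0.0, 0.0, 0.0, 1.0]]}
top {'intrinsics': [[481.0637, 0.0, 323.6526], [0.0, 481.0637, 240.4375], [0.0, 0.0, 1.0]], 'dist_coeffs': [-0.0556, 0.0, 0.0, 0.0, 0.0], 'extrinsics': [[0.007, -0.9999, 0.0078, 0.0211], [0.9922, 0.0079, 0.1246, -0.6309], [-0.1247, 0.0068, 0.9922, -1.0886], [0.0, 0.0, 0.0, 1.0]]}
```

View pics/top0.png

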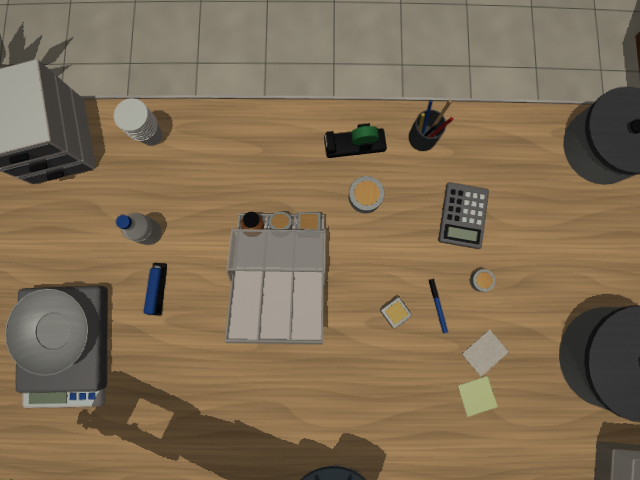

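View pics/scene0.png

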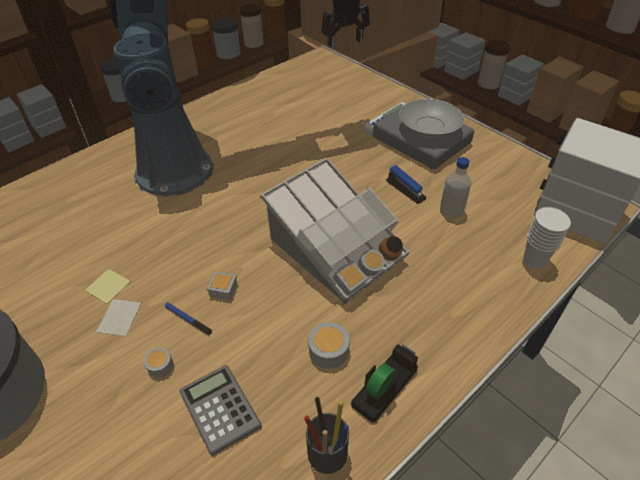

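The top view shows the rack at about (277,285). From left to right its lanes hold the jar (252,220), the round tin (281,220) and the square tin (310,220). The loose round tin is at (484,281), the loose square tin at (396,312), and the marker lies between them at (438,305).

```bash
cat > h.py <<'E'
import numpy as np, cv2
from bench import eyes
def cloud(n,d):
    c=eyes.camera_info(n); K=np.array(c["intrinsics"]);D=np.array(c["dist_coeffs"]);T=np.array(c["extrinsics"])
    v,u=np.mgrid[0:480,0:640]; q=cv2.undistortPoints(np.stack([u,v],-1).reshape(-1,1,2).astype(float),K,D).reshape(480,640,2)
    P=np.stack([q[...,0]*d,-q[...,1]*d,-d],-1); P=(P-T[:3,3])@T[:3,:3]; P[d==0]=np.nan
    return P
E
python3 - <<'E'
from h import *
Z=np.load("pics/top0.npz");P=cloud("top",Z["d"])
ta=P[330:370,330:460].reshape(-1,3);print("table z",np.nanmedian(ta[:,2]),np.nanstd(ta[:,2]))
for n,(u,v) in dict(round=(484,281),square=(396,312)).items():
    q=P[v-22:v+22,u-22:u+22].reshape(-1,3); q=q[(q[:,2]>.024)&(q[:,2]<.042)]
    r=cv2.minAreaRect((q[:,:2]*1000).astype(np.float32)); print(n,len(q),np.median(q,0).round(4),r,cv2.minEnclosingCircle((q[:,:2]*1000).astype(np.float32)))
q=P[275:335,235:320].reshape(-1,3);q=q[~np.isnan(q[:,0])]
for _ in range(6):
    A=np.c_[q[:,:2],np.ones(len(q))];k=np.linalg.lstsq(A,q[:,2],rcond=None)[0];r=q[:,2]-A@k
    s=1.4826*np.median(abs(r-np.median(r)));q=q[abs(r-np.median(r))<max(2*s,.0015)]
nn=np.r_[-k[:2],1];nn/=np.linalg.norm(nn);print("plane",k,"tilt",np.degrees(np.arccos(nn[2])),"az",np.degrees(np.arctan2(nn[1],nn[0])),s)
a=np.arctan2(nn[1],nn[0])
# points on/near deck and above
W=P[200:360,215:340].reshape(-1,3);W=W[~np.isnan(W[:,0])]
h=(W-np.r_[0,0,k[2]])@nn
ok=(abs(h)<.02)
rect=cv2.minAreaRect((W[W[:,2]>.02][:,:2]*1000).astype(np.float32));print("rack rect",rect)
ey=np.r_[-np.sin(a),np.cos(a),0]
yy=W@ey; xx=W@np.r_[np.cos(a),np.sin(a),0]
m=ok&(xx>np.min(xx[ok])+.02)&(xx<np.min(xx[ok])+.11)
print("x start",np.percentile(xx[W[:,2]>.06],[0,1,2]))
for b in np.arange(yy[m].min(),yy[m].max(),.003):
    z=m&(yy>=b)&(yy<b+.003); print(round(b+.0015,4),np.round(np.median(h[z])*1000,1) if z.any() else None,end=" | ")
E
```

```text
table z 0.0007981537202132364 0.00226377761635753
round 428 [ 0.5406 -0.3509  0.0327] ((540.5111083984375, -351.67083740234375), (54.3519287109375, 53.800209045410156), 68.42141723632812) ((540.3321533203125, -352.2478942871094), 28.364208221435547)
square 554 [ 0.4631 -0.1432  0.0328] ((463.44891357421875, -143.95799255371094), (56.34661865234375, 54.1397819519043), 35.591644287109375) ((463.22625732421875, -143.39149475097656), 37.15660858154297)
plane [-0.40458269  0.00265739  0.30700503] tilt 22.0278331266611 az -0.37632646845278106 0.0017756647738216768
rack rect ((547.6245727539062, 128.7112579345703), (208.34056091308594, 294.8750915527344), 89.72261810302734)
x start [0.39940713 0.40288637 0.40556384]
0.0328 9.6 | 0.0358 0.7 | 0.0388 0.5 | 0.0418 -0.6 | 0.0448 0.1 | 0.0478 -0.1 | 0.0508 -0.3 | 0.0538 0.2 | 0.0568 0.6 | 0.0598 0.4 | 0.0628 -0.1 | 0.0658 0.1 | 0.0688 0.0 | 0.0718 -0.1 | 0.0748 -0.6 | 0.0778 -0.0 | 0.0808 0.1 | 0.0838 0.6 | 0.0868 0.4 | 0.0898 -0.1 | 0.0928 -0.5 | 0.0958 1.0 | 0.0988 10.5 | 0.1018 0.1 | 0.1048 -0.5 | 0.1078 -0.1 | 0.1108 -0.3 | 0.1138 -0.2 | 0.1168 -0.5 | 0.1198 0.0 | 0.1228 -0.1 | 0.1258 0.2 | 0.1288 -0.0 | 0.1318 0.0 | 0.1348 -0.0 | 0.1378 -0.1 | 0.1408 -0.1 | 0.1438 0.3 | 0.1468 0.1 | 0.1498 -0.2 | 0.1528 -0.3 | 0.1558 0.1 | 0.1588 0.1 | 0.1618 1.3 | 0.1648 9.8 | 0.1678 3.0 | 0.1708 0.3 | 0.1738 -0.8 | 0.1768 0.4 | 0.1798 -0.5 | 0.1828 0.3 | 0.1858 -0.4 | 0.1888 0.3 | 0.1918 0.2 | 0.1948 -0.1 | 0.1978 -0.4 | 0.2008 0.2 | 0.2038 0.2 | 0.2068 0.0 | 0.2098 -0.2 | 0.2128 -0.0 | 0.2158 -0.1 | 0.2188 0.3 | 0.2218 -0.1 | 0.2248 -0.1 | 0.2278 1.9 | 0.2308 9.0 | 0.2338 9.5 |
```

```bash
cat > go.py <<'E'
import sys,numpy as np
from scipy.spatial.transform import Rotation as R
from bench import monitor
o=monitor.get_obs();t=list(map(float,sys.argv[1:5]))  # x y z yaw_deg
M=R.from_euler("xyz",o["tcp_rot"]).as_matrix()
dy=(np.radians(t[3])-o["tcp_rot"][2]+np.pi/2)%np.pi-np.pi/2
print("shift",(M.T@(np.array(t[:3])-o["tcp_pos"])).round(4),"turn",round(-dy,4),"clock",round(o["clock"],2),"F",np.round(o["contact_force"],1))
E
python3 go.py .463 -.1437 .13 125.6
```

```text
shift [-0.4838 -0.6073  0.1013] turn 0.7166 clock 0.1 F [-0.1  0.6  0.7]
```

move_arm(
  series="-0.03 -0.038 0 0.1 0.0854; -0.06 -0.076 0 0.2 0.0854; -0.09 -0.113 0 0.3 0.0854; -0.12 -0.151 0 0.4 0.0854; -0.15 -0.188 0 0.5 0.0854; -0.18 -0.226 0 0.6 0.0854; -0.21 -0.264 0 0.7 0.0854; -0.24 -0.301 0 0.717 0.0854",
  force=30,
)

```text
clock: 0.9
tcp_pos: [0.2968, 0.2095, 0.2312]
tcp_rot: [3.141, 0.0, 2.189]
contact_force: [1.0, 0.8, -0.5]
width: 0.0854
```

```bash
python3 go.py .463 -.1437 .13 125.6
```

```text
shift [-0.3841 -0.0695  0.1012] turn -0.0027 clock 0.9 F [ 1.   0.8 -0.5]
```

move_arm(
  series="-0.048 -0.009 0 0 0.0854; -0.096 -0.018 0 0 0.0854; -0.144 -0.026 0 0 0.0854; -0.192 -0.035 0 0 0.0854; -0.24 -0.044 0 0 0.0854; -0.288 -0.052 0 0 0.0854; -0.336 -0.061 0.02 0 0.0854; -0.38 -0.069 0.04 0 0.0854",
)

```text
clock: 1.7
tcp_pos: [0.4619, -0.1389, 0.192]
tcp_rot: [3.141, 0.002, 2.191]
contact_force: [0.7, 0.1, 0.8]
width: 0.0857
```

```bash
python3 go.py .463 -.1437 .012 125.6
```

```text
shift [-0.0042 -0.0021  0.18  ] turn -0.0012 clock 1.7 F [0.7 0.1 0.8]
```

move_arm(
  series="-0.004 -0.002 0.05 0 0.0854; -0.004 -0.002 0.1 0 0.0854; -0.004 -0.002 0.14 0 0.0854; -0.004 -0.002 0.165 0 0.0854; -0.004 -0.002 0.18 0 0.0854; -0.004 -0.002 0.18 0 0.0854; -0.004 -0.002 0.18 0 0.05; -0.004 -0.002 0.18 0 0.04",
  force=30,
)

```text
clock: 2.5
tcp_pos: [0.4626, -0.1414, 0.0131]
tcp_rot: [3.141, 0.002, 2.192]
contact_force: [-0.6, -1.0, 0.8]
width: 0.0591
```

move_arm(
  series="0 0 0 0 0.03; 0 0 0 0 0.03; 0 0 0 0 0.03; 0 0 0 0 0.03; 0 0 0 0 0.03; 0 0 -0.01 0 0.03; 0 0 -0.02 0 0.03; 0 0 -0.03 0 0.03",
)

```text
clock: 3.3
tcp_pos: [0.4618, -0.141, 0.0431]
tcp_rot: [3.141, 0.0, 2.192]
contact_force: [-0.6, -0.3, -0.6]
width: 0.0532
```

```bash
python3 go.py .478 .063 .19 179.7
python3 - <<'E'
from h import *
p,d=eyes.snapshot("scene");cv2.imwrite("pics/s1.png",cv2.resize(p[190:350,130:310,::-1],None,fx=3,fy=3))
E
```

```text
shift [ 0.1564  0.1318 -0.1469] turn -0.9445 clock 3.3 F [-0.6 -0.3 -0.6]
```

View pics/s1.png

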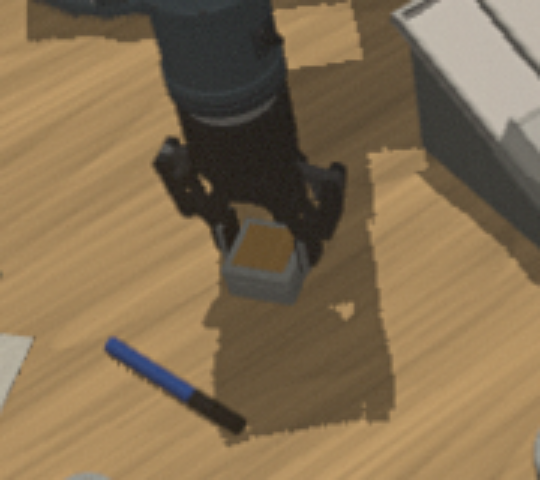

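move_arm(
  series="0 0 -0.045 -0.1 0.03; 0 0 -0.09 -0.2 0.03; 0.01 0.01 -0.13 -0.33 0.03; 0.04 0.035 -0.147 -0.46 0.03; 0.07 0.06 -0.147 -0.59 0.03; 0.1 0.085 -0.147 -0.72 0.03; 0.13 0.11 -0.147 -0.85 0.03; 0.156 0.132 -0.147 -0.945 0.03",
)

```text
clock: 4.15
tcp_pos: [0.4781, 0.0646, 0.1896]
tcp_rot: [3.142, 0.001, -3.141]
contact_force: [0.6, 0.1, -0.3]
width: 0.0534
```

move_arm(
  series="0 0 0 0 0.03; 0 0 0 0 0.03; 0 0 0 0 0.03; 0 0 0 0 0.03; 0 0 0 0 0.03; 0 0 0 0 0.03; 0 0 0 0 0.03; 0 0 0 0 0.03",
)

```text
clock: 4.95
tcp_pos: [0.4783, 0.0626, 0.189]
tcp_rot: [-3.142, -0.0, 3.136]
contact_force: [-0.4, 0.4, -0.8]
width: 0.0534
```

```bash
python3 go.py .476 .063 .147 179.7
python3 - <<'E'
from h import *
p,d=eyes.snapshot("top");cv2.imwrite("pics/t1.png",cv2.resize(p[190:360,210:410,::-1],None,fx=3,fy=3))
P=cloud("top",d);np.save("pics/t1.npy",P)
E
```

```text
shift [0.0023 0.0004 0.042 ] turn -0.0 clock 4.95 F [-0.4  0.4 -0.8]
```

View pics/t1.png

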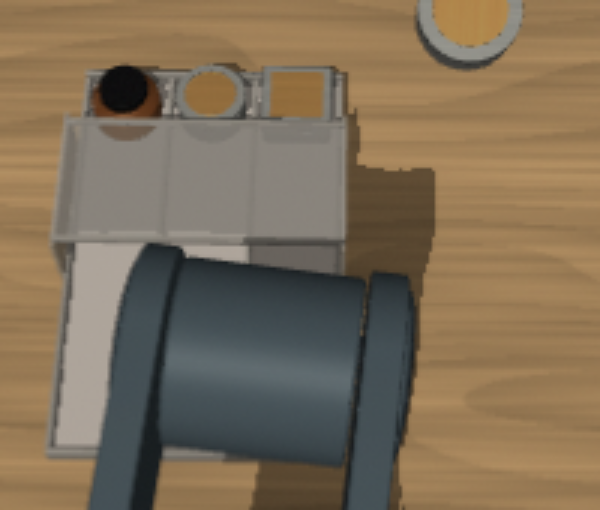

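move_arm(
  series="0.001 0.0005 0.02 0 0.03; 0.001 0.0005 0.035 0 0.03; 0.001 0.0005 0.045 0 0.03; 0.001 0.0005 0.049 0 0.03; 0.001 0.0005 0.051 0 0.03; 0.001 0.0005 0.053 0 0.03; 0.001 0.0005 0.055 0 0.03; 0.001 0.0005 0.055 0 0.03",
  force=20,
)

```text
clock: 5.8
tcp_pos: [0.4794, 0.0631, 0.1359]
tcp_rot: [-3.141, 0.005, 3.137]
contact_force: [1.0, 0.7, 4.0]
width: 0.0533
```

move_arm(
  series="0 0 0.001 0 0.03; 0 0 0.002 0 0.03; 0 0 0.003 0 0.03; 0 0 0.004 0 0.03; 0 0 0.005 0 0.03; 0 0 0.005 0 0.03; 0 0 0.005 0 0.03; 0 0 0.005 0 0.03",
)

```text
clock: 6.6
tcp_pos: [0.4825, 0.0628, 0.1337]
tcp_rot: [-3.141, 0.012, 3.137]
contact_force: [3.9, 1.2, 15.4]
width: 0.053
```

```bash
python3 go.py .476 .063 .147 179.7
python3 - <<'E'
from h import *
p,d=eyes.snapshot("scene");cv2.imwrite("pics/s2.png",cv2.resize(p[130:300,230:420,::-1],None,fx=3.5,fy=3.5,interpolation=cv2.INTER_CUBIC))
E
```

```text
shift [ 0.0063  0.0002 -0.0134] turn 0.0003 clock 6.6 F [ 3.9  1.2 15.4]
```

View pics/s2.png

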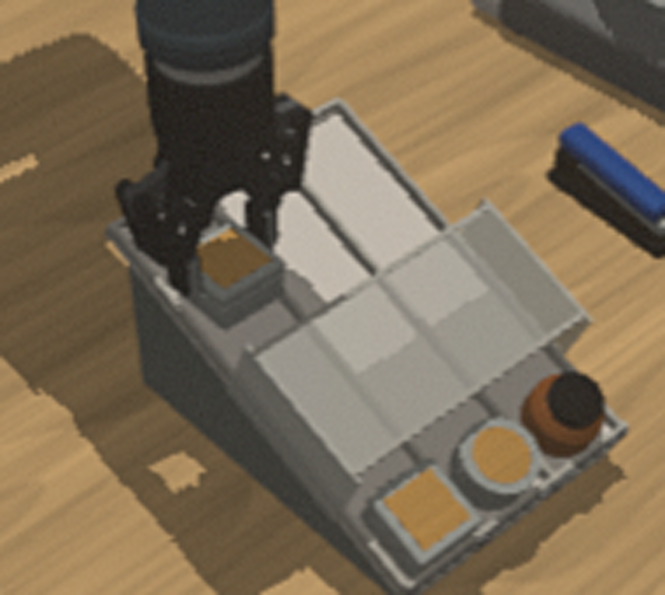

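move_arm(
  series="0 0 0.001 0 0.03; 0 0 0.002 0 0.03; 0 0 0.003 0 0.03; 0 0 0.004 0 0.03; 0 0 0.005 0 0.03; 0 0 0.005 0 0.03; 0 0 0.005 0 0.03; 0 0 0.005 0 0.03",
  force=20,
)

```text
clock: 7.45
tcp_pos: [0.4847, 0.0627, 0.13]
tcp_rot: [-3.141, 0.017, 3.136]
contact_force: [8.5, 1.1, 19.9]
width: 0.0534
```

```bash
cat > tilt.py <<'E'
# fit tilt of held tin's top (orange label + rim) from the scene depth
from h import *
import sys
from bench import monitor
o=monitor.get_obs();t=o["tcp_pos"];P=None
ps=[]
for _ in range(2):
    p,d=eyes.snapshot("scene");P=cloud("scene",d)
    hsv=cv2.cvtColor(p,cv2.COLOR_RGB2HSV);m=(hsv[...,0]>8)&(hsv[...,0]<25)&(hsv[...,1]>90)
    m&=(abs(P[...,0]-t[0])<.04)&(abs(P[...,1]-t[1])<.03)&(P[...,2]>t[2]-.01)&(P[...,2]<t[2]+.05)
    ps.append(P[m])
q=np.vstack(ps)
for _ in range(4):
    A=np.c_[q[:,:2]-q[:,:2].mean(0),np.ones(len(q))];k=np.linalg.lstsq(A,q[:,2],rcond=None)[0];r=q[:,2]-A@k;q=q[abs(r)<=max(2*r.std(),.001)]
print("n",len(q),"mean",q.mean(0).round(4),"slope deg x,y",np.degrees(np.arctan(k[:2])).round(1),"std",r.std().round(4),"t",o["clock"])
cv2.imwrite(sys.argv[1],cv2.resize(p[130:300,230:420,::-1],None,fx=3.5,fy=3.5,interpolation=cv2.INTER_CUBIC))
E
python3 tilt.py pics/s3.png
```

```text
n 405 mean [0.4907 0.0642 0.1489] slope deg x,y [-7.1 -1.3] std 0.0013 t 7.45
```

move_arm(
  series="0 0 0.001 0 0.03; 0 0 0.002 0 0.03; 0 0 0.003 0 0.03; 0 0 0.004 0 0.03; 0 0 0.005 0 0.03; 0 0 0.005 0 0.03; 0 0 0.005 0 0.03; 0 0 0.005 0 0.03",
)

```text
clock: 8.35
tcp_pos: [0.4864, 0.0627, 0.1259]
tcp_rot: [-3.141, 0.02, 3.136]
contact_force: [10.8, 1.8, 21.5]
width: 0.0532
```

```bash
python3 tilt.py pics/s4.png
```

```text
n 426 mean [0.4928 0.0638 0.1458] slope deg x,y [-12.3   1.1] std 0.0015 t 8.35
```

move_arm(
  series="0 0 0.001 0 0.03; 0 0 0.002 0 0.03; 0 0 0.003 0 0.03; 0 0 0.004 0 0.03; 0 0 0.004 0 0.03; 0 0 0.004 0 0.03; 0 0 0.004 0 0.03; 0 0 0.004 0 0.03",
)

```text
clock: 9.25
tcp_pos: [0.4873, 0.0627, 0.1225]
tcp_rot: [-3.141, 0.022, 3.136]
contact_force: [12.5, 2.3, 22.6]
width: 0.0534
```

```bash
python3 tilt.py pics/s5.png
```

```text
n 449 mean [0.4951 0.0638 0.1431] slope deg x,y [-17.1  -0. ] std 0.0015 t 9.25
```

move_arm(
  series="0 0 0.001 0 0.03; 0 0 0.002 0 0.03; 0 0 0.003 0 0.03; 0 0 0.0035 0 0.03; 0 0 0.0035 0 0.03; 0 0 0.0035 0 0.03; 0 0 0.0035 0 0.03; 0 0 0.0035 0 0.03",
)

```text
clock: 10.15
tcp_pos: [0.4879, 0.0625, 0.12]
tcp_rot: [-3.14, 0.024, 3.136]
contact_force: [10.6, 2.3, 29.4]
width: 0.0534
```

```bash
python3 tilt.py pics/s6.png
```

```text
n 462 mean [0.4963 0.0633 0.1408] slope deg x,y [-20.7  -1.2] std 0.0016 t 10.15
```

View pics/s6.png

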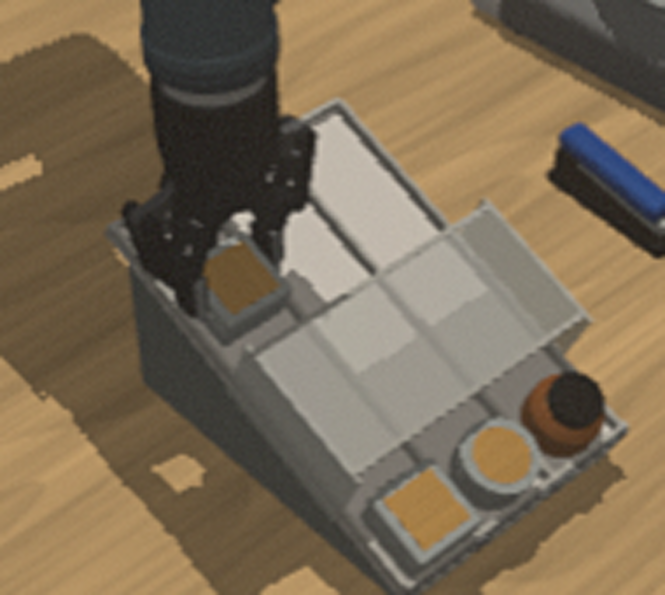

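The square tin has pivoted flat: its slope is 20.7° and the force rose once the full face touched. Before opening I'll take the spring load out of the arm.

move_arm(
  series="-0.002 0 -0.001 0 0.03; -0.004 0 -0.002 0 0.03; -0.006 0 -0.003 0 0.03; -0.007 0 -0.004 0 0.03; -0.008 0 -0.005 0 0.03; -0.008 0 -0.005 0 0.03; -0.008 0 -0.005 0 0.03; -0.008 0 -0.005 0 0.03",
)

```text
clock: 11.05
tcp_pos: [0.4887, 0.0627, 0.1195]
tcp_rot: [-3.141, 0.008, 3.137]
contact_force: [1.9, -0.6, 10.2]
width: 0.0529
```

```bash
python3 tilt.py pics/s7.png
```

```text
n 459 mean [0.4971 0.0636 0.1405] slope deg x,y [-21.5  -0.6] std 0.0015 t 11.05
```

move_arm(
  series="0 0 -0.001 0 0.03; 0 0 -0.0015 0 0.03; 0 0 -0.002 0 0.03; 0 0 -0.002 0 0.03; 0 0 -0.002 0 0.0854; 0 0 -0.003 0 0.0854; 0 0 -0.003 0 0.0854; 0 0 -0.003 0 0.0854",
)

```text
clock: 11.95
tcp_pos: [0.4846, 0.0633, 0.1189]
tcp_rot: [3.141, -0.002, 3.137]
contact_force: [0.2, -0.1, -0.6]
width: 0.0854
```

move_arm(
  series="0 0 0 0 0.0854; 0 0 0 0 0.0854; 0 0 -0.01 0 0.0854; 0 0 -0.03 0 0.0854; 0 0 -0.05 0 0.0854; 0 0 -0.07 0 0.0854; 0 0 -0.09 0 0.0854; 0 0 -0.11 0 0.0854",
)

```text
clock: 12.75
tcp_pos: [0.4853, 0.0632, 0.2312]
tcp_rot: [-3.142, 0.001, 3.137]
contact_force: [-0.1, 0.9, -0.9]
width: 0.0856
```

```bash
python3 - <<'E'
from h import *
p,d=eyes.snapshot("scene");cv2.imwrite("pics/s8.png",cv2.resize(p[130:300,230:420,::-1],None,fx=3.5,fy=3.5,interpolation=cv2.INTER_CUBIC))
E
python3 go.py .5404 -.351 .225 125.6
```

```text
shift [-0.055  -0.4139  0.0104] turn 0.9448 clock 12.8 F [1.3 0.1 2.5]
```

View pics/s8.png

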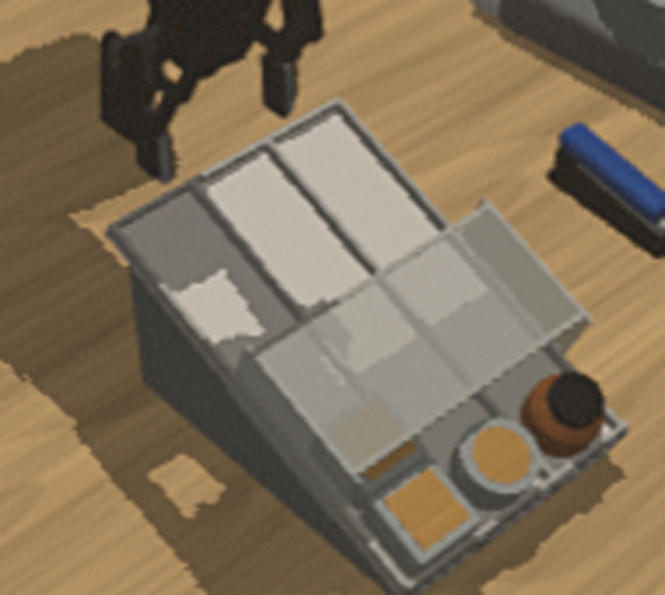

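The square tin slid home behind the front square (crop, about 380,440). Next is the round tin, at the same yaw.

move_arm(
  series="-0.007 -0.05 0 0 0.0854; -0.014 -0.1 0 0 0.0854; -0.021 -0.15 0 0 0.0854; -0.028 -0.2 0 0 0.0854; -0.035 -0.25 0 0 0.0854; -0.042 -0.3 0.02 0 0.0854; -0.049 -0.35 0.05 0 0.0854; -0.054 -0.395 0.08 0 0.0854",
)

```text
clock: 13.6
tcp_pos: [0.536, -0.3182, 0.1602]
tcp_rot: [-3.14, 0.002, 3.136]
contact_force: [0.5, -0.1, -0.0]
width: 0.0855
```

```bash
python3 go.py .5404 -.3515 .012 179.7
```

```text
shift [-0.0043 -0.033   0.1482] turn -0.0001 clock 13.6 F [ 0.5 -0.1 -0. ]
```

move_arm(
  series="-0.003 -0.015 0.02 0 0.0854; -0.003 -0.02 0.04 0 0.0854; -0.003 -0.02 0.06 0 0.0854; -0.003 -0.02 0.08 0 0.0854; -0.003 -0.02 0.08 0 0.0854; -0.003 -0.02 0.08 0 0.0854; -0.003 -0.02 0.08 0 0.0854; -0.003 -0.02 0.08 0 0.0854",
)

```text
clock: 14.4
tcp_pos: [0.5393, -0.3363, 0.0817]
tcp_rot: [-3.14, 0.002, 3.137]
contact_force: [-0.5, -0.1, 0.7]
width: 0.0853
```

```bash
python3 go.py .5404 -.3515 .012 179.7
```

```text
shift [-0.001  -0.0151  0.0697] turn 0.0007 clock 14.4 F [-0.5 -0.1  0.7]
```

move_arm(
  series="-0.001 -0.015 0.005 0 0.0854; -0.001 -0.015 0.02 0 0.0854; -0.001 -0.015 0.045 0 0.0854; -0.001 -0.015 0.06 0 0.0854; -0.001 -0.015 0.0695 0 0.0854; -0.001 -0.015 0.0695 0 0.0854; -0.001 -0.015 0.0695 0 0.05; -0.001 -0.015 0.0695 0 0.04",
  force=25,
)

```text
clock: 15.2
tcp_pos: [0.5401, -0.3513, 0.0116]
tcp_rot: [-3.14, 0.001, 3.137]
contact_force: [0.5, 0.4, 0.2]
width: 0.059
```

move_arm(
  series="0 0 0 0 0.03; 0 0 0 0 0.03; 0 0 0 0 0.03; 0 0 0 0 0.03; 0 0 -0.02 0 0.03; 0 0 -0.06 0 0.03; 0 0 -0.1 0 0.03; 0 0 -0.13 0 0.03",
)

```text
clock: 16.0
tcp_pos: [0.5398, -0.351, 0.1431]
tcp_rot: [-3.14, 0.001, 3.137]
contact_force: [0.7, -0.1, -0.8]
width: 0.053
```

```bash
python3 go.py .482 .129 .195 179.7;python3 tilt.py pics/s9.png
```

```text
shift [ 0.06    0.4797 -0.0526] turn 0.0005 clock 16.0 F [ 0.7 -0.1 -0.8]
n 594 mean [ 0.5434 -0.3513  0.1654] slope deg x,y [ 2.7 -0.5] std 0.0031 t 16.0
```

move_arm(
  series="0 0.01 -0.045 0 0.03; 0.005 0.05 -0.052 0 0.03; 0.01 0.1 -0.052 0 0.03; 0.016 0.15 -0.052 0 0.03; 0.023 0.2 -0.052 0 0.03; 0.03 0.245 -0.052 0 0.03; 0.04 0.29 -0.052 0 0.03; 0.045 0.335 -0.052 0 0.03",
)

```text
clock: 16.9
tcp_pos: [0.4944, -0.0135, 0.1915]
tcp_rot: [3.141, -0.002, 3.137]
contact_force: [1.0, 0.4, -1.0]
width: 0.0529
```

move_arm(
  series="0.003 0.03 0 0 0.03; 0.007 0.06 0 0 0.03; 0.01 0.09 0 0 0.03; 0.012 0.11 0 0 0.03; 0.012 0.125 0 0 0.03; 0.012 0.13 0 0 0.03; 0.012 0.13 0 0 0.03; 0.012 0.13 0 0 0.03",
)

```text
clock: 17.7
tcp_pos: [0.4845, 0.114, 0.1921]
tcp_rot: [-3.141, -0.001, 3.137]
contact_force: [-0.4, -0.4, -0.7]
width: 0.0534
```

```bash
python3 go.py .478 .129 .137 179.7
```

```text
shift [0.0065 0.015  0.0551] turn 0.0003 clock 17.7 F [-0.4 -0.4 -0.7]
```

move_arm(
  series="0.004 0.012 0 0 0.03; 0.0065 0.015 0.01 0 0.03; 0.0065 0.015 0.03 0 0.03; 0.0065 0.015 0.045 0 0.03; 0.0065 0.015 0.051 0 0.03; 0.0065 0.015 0.053 0 0.03; 0.0065 0.015 0.055 0 0.03; 0.0065 0.015 0.057 0 0.03",
  force=20,
)

```text
clock: 18.5
tcp_pos: [0.4788, 0.1296, 0.1361]
tcp_rot: [3.142, 0.001, 3.137]
contact_force: [0.3, -0.0, -0.9]
width: 0.0532
```

move_arm(
  series="0 0 0.001 0 0.03; 0 0 0.002 0 0.03; 0 0 0.003 0 0.03; 0 0 0.004 0 0.03; 0 0 0.005 0 0.03; 0 0 0.006 0 0.03; 0 0 0.006 0 0.03; 0 0 0.006 0 0.03",
)

```text
clock: 19.3
tcp_pos: [0.481, 0.1296, 0.1319]
tcp_rot: [3.141, 0.007, 3.137]
contact_force: [2.9, -0.2, 8.0]
width: 0.0534
```

```bash
python3 tilt.py pics/s10.png
```

```text
n 260 mean [0.485  0.1308 0.152 ] slope deg x,y [-4.2 -1.8] std 0.0013 t 19.3
```

move_arm(
  series="0 0 0.001 0 0.03; 0 0 0.002 0 0.03; 0 0 0.003 0 0.03; 0 0 0.004 0 0.03; 0 0 0.005 0 0.03; 0 0 0.006 0 0.03; 0 0 0.007 0 0.03; 0 0 0.007 0 0.03",
)

```text
clock: 20.2
tcp_pos: [0.483, 0.1295, 0.126]
tcp_rot: [3.141, 0.011, 3.136]
contact_force: [6.1, 0.3, 9.8]
width: 0.0533
```

```bash
python3 tilt.py pics/s11.png
```

```text
n 311 mean [0.489  0.1299 0.1473] slope deg x,y [-13.3  -0.2] std 0.0016 t 20.2
```

move_arm(
  series="0 0 0.001 0 0.03; 0 0 0.002 0 0.03; 0 0 0.003 0 0.03; 0 0 0.004 0 0.03; 0 0 0.005 0 0.03; 0 0 0.005 0 0.03; 0 0 0.005 0 0.03; 0 0 0.005 0 0.03",
)

```text
clock: 21.1
tcp_pos: [0.4836, 0.1296, 0.1217]
tcp_rot: [3.141, 0.012, 3.136]
contact_force: [6.7, -0.2, 12.9]
width: 0.0531
```

```bash
python3 tilt.py pics/s12.png
```

```text
n 328 mean [0.4911 0.1295 0.1441] slope deg x,y [-18.1  -0.3] std 0.0016 t 21.1
```

move_arm(
  series="0 0 0.001 0 0.03; 0 0 0.002 0 0.03; 0 0 0.003 0 0.03; 0 0 0.003 0 0.03; 0 0 0.003 0 0.03; 0 0 0.003 0 0.03; 0 0 0.003 0 0.03; 0 0 0.003 0 0.03",
)

```text
clock: 22.0
tcp_pos: [0.4849, 0.13, 0.1206]
tcp_rot: [3.14, 0.015, 3.136]
contact_force: [4.0, 0.8, 25.4]
width: 0.0528
```

```bash
python3 tilt.py pics/s13.png
```

```text
n 328 mean [0.4927 0.1296 0.1431] slope deg x,y [-19.    0.3] std 0.0015 t 22.0
```

View pics/s13.png

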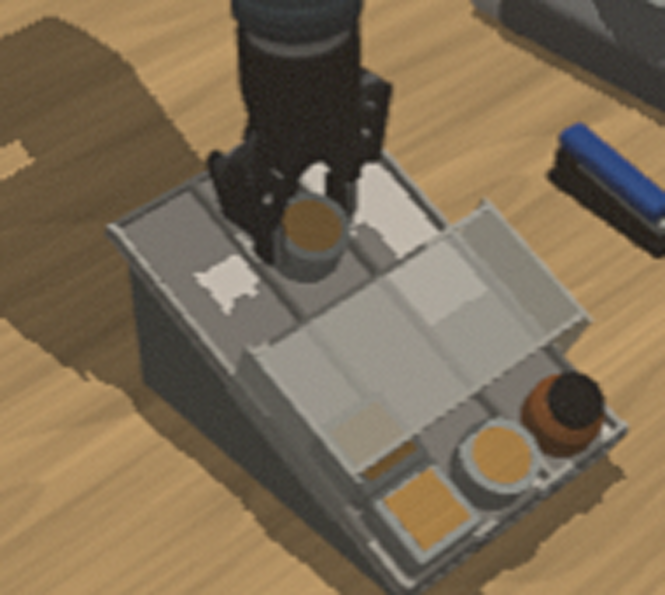

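move_arm(
  series="-0.001 0 -0.001 0 0.03; -0.002 0 -0.002 0 0.03; -0.003 0 -0.003 0 0.03; -0.004 0 -0.0035 0 0.03; -0.005 0 -0.0035 0 0.03; -0.006 0 -0.0035 0 0.03; -0.006 0 -0.0035 0 0.03; -0.006 0 -0.0035 0 0.03",
)

```text
clock: 22.9
tcp_pos: [0.4867, 0.1299, 0.1203]
tcp_rot: [3.141, 0.006, 3.136]
contact_force: [1.8, 1.3, 9.0]
width: 0.0526
```

```bash
sed -i 's/range(2)/range(12)/' tilt.py && python3 tilt.py pics/s14.png
python3 - <<'E'
from h import *
Z=np.load("pics/scene0.npz");P=cloud("scene",Z["d"]).reshape(-1,3)
from bench import monitor
h=P[:,2]-(.307-.4046*P[:,0]+.00266*P[:,1])
m=(P[:,0]>.42)&(P[:,0]<.52)&(P[:,1]>.105)&(P[:,1]<.155)&(abs(h)<.01);q=P[m]
k=np.linalg.lstsq(np.c_[q[:,:2]-q[:,:2].mean(0),np.ones(len(q))],q[:,2],rcond=None)[0]
print("deck by scene cam",len(q),np.degrees(np.arctan(k[:2])),q.mean(0), "z at .4927",k[2]+k[0]*(.4927-q[:,0].mean()))
E
```

```text
n 1934 mean [0.4943 0.1298 0.1426] slope deg x,y [-19.   -0.7] std 0.0015 t 22.9
deck by scene cam 794 [-21.99024147   0.64388507] [0.46969124 0.12985117 0.11634147] z at .4927 0.10704988659753326
```

The tin rests on its upslope edge at 19°, with about a 3 mm gap at the front edge, probably because the fingertips have reached the rails. That's close enough to flat to release, so I'll unload and then open.

move_arm(
  series="0 0 -0.0005 0 0.03; 0 0 -0.001 0 0.03; 0 0 -0.001 0 0.03; 0 0 -0.001 0 0.03; 0 0 -0.001 0 0.0854; 0 0 -0.002 0 0.0854; 0 0 -0.002 0 0.0854; 0 0 -0.002 0 0.0854",
)

```text
clock: 24.3
tcp_pos: [0.4835, 0.1295, 0.1195]
tcp_rot: [-3.141, -0.002, 3.137]
contact_force: [-0.2, 0.5, -0.2]
width: 0.0853
```

move_arm(
  series="0 0 0 0 0.0854; 0 0 0 0 0.0854; 0 0 -0.01 0 0.0854; 0 0 -0.03 0 0.0854; 0 0 -0.05 0 0.0854; 0 0 -0.07 0 0.0854; 0 0 -0.09 0 0.0854; 0 0 -0.11 0 0.0854",
)

```text
clock: 25.1
tcp_pos: [0.4842, 0.1296, 0.2317]
tcp_rot: [3.142, 0.001, 3.137]
contact_force: [0.6, 0.0, -0.3]
width: 0.0856
```

Run:
```python
from h import *
p,d=eyes.snapshot("scene");cv2.imwrite("pics/s15.png",p[:,:,::-1])
a=np.load("pics/scene0.npz")["p"]
b=cv2.resize(p[130:310,230:430],None,fx=3,fy=3,interpolation=cv2.INTER_CUBIC);cv2.imwrite("pics/s16.png",b[:,:,::-1])
P=cloud("scene",d);O=cloud("scene",np.load("pics/scene0.npz")["d"])
for n,(u,v) in dict(big=(329,344),marker=(188,318),stapler=(406,184),calc=(220,410),bottle=(456,190),fr=(373,261),fs=(350,276),jar=(392,247)).items():
    print(n,np.nanmedian((P-O)[v-4:v+5,u-4:u+5].reshape(-1,3),0).round(4),abs(p.astype(int)-a)[v-8:v+9,u-8:u+9].mean().round(1))
```

```text
big [-0.0001  0.0001 -0.0002] 5.2
marker [ 0.     -0.      0.0001] 4.3
stapler [-0.      0.0001 -0.0001] 3.2
calc [-0.0001  0.     -0.0003] 4.9
bottle [-0.      0.0001 -0.0001] 3.7
fr [-0.0001  0.0001 -0.0001] 4.5
fs [-0.0002  0.0002 -0.0003] 4.5
jar [-0.0001  0.0002 -0.0003] 2.8
```

View pics/s16.png

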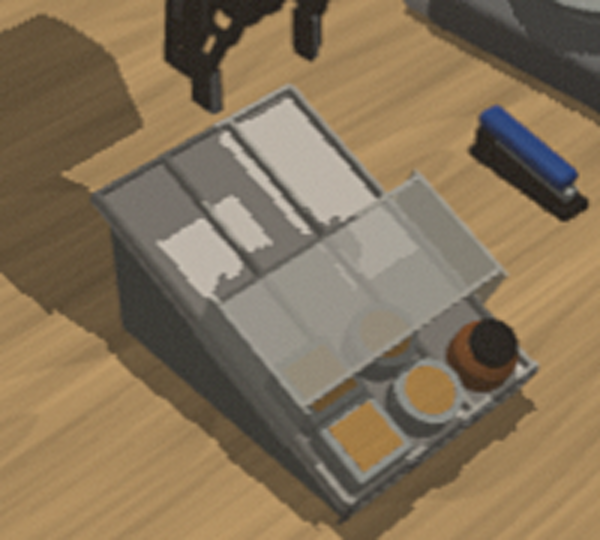

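Both tins are home behind their matching front tins, at about (320,380) and (385,340) in the crop. The other objects I checked haven't moved.

```bash
python3 -c "
from bench import manip
print(manip.close_job())"
```

```text
the job is handed in; nothing more can be done
None
```

I restocked both tins and handed the job in at about 25 s, well inside the 66 s limit. The square tin went into the right-hand (−y) lane and the round tin into the middle lane. Each was set down on the open upper deck, released there, and slid under the hood by itself.

- **Final checks:** the last picture shows both new tins under the hood, up against the tins in front. The front tins, jar, big tin, marker, stapler, calculator and bottle had moved less than 0.5 mm. The highest wrist force reported at the end of a move was about 32 N.
- **Not ideal:** the square tin measured 21.5° against the deck's 22° before release, so it was flat. The round tin measured only 19°, so its front edge was roughly 3 mm off the deck when I let go. The fingertips had probably reached the rails. I released it anyway, and it settled and slid home normally.

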